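# Start the two resting timers

## Robot

A 7-joint arm with a two-finger parallel gripper is mounted at the origin on a cart in front of the work surface, level with it; the furniture and walls round the work are solid. World frame = base frame: x ahead of the robot, y to its left, z up, the work surface at z = 0. Lengths are in m, angles in rad, forces in N, time in s.
With the tool pointing down it reaches from about 0.4 to 0.9 m from the base axis. Payload 5.6 kg.
Tool frame: the origin (TCP) lies between the finger pads; the fingertips stand 19 mm ahead of it and the grasp point (between the pads) is the TCP; x points along the fingers, z is the direction in which the jaws open and shut, and the axes are right-handed (so a half turn about x gives the same grasp; the last joint's range is limited). The gripper opens to 92 mm and grips with 3 to 60 N. Pads are 20 mm wide; open, the fingers measure 128 mm over their backs; the gripper's body (75 mm by 189 mm) begins 69 mm behind the grasp point.
Start: joints at [1.184, 0.468, -0.012, 1.603, 0.006, 1.071, -0.056], TCP at [0.219, -0.612, 0.234] pointing down, gripper open.
Joint ranges: [-2.53, 2.53], [-0.31, 2.02], [-1.57, 1.55], [0.28, 2.44], [-1.29, 4.43], [0.15, 1.84], [-2.92, 2.92]. Speed limits (rad/s): [2.57, 2.57, 3.14, 3.14, 3.14, 3.14, 3.14].

## Interface

Orientations are given as a rotation vector (axis times angle).
In Python, from rig import bot, get_image, get_calibration gives the robot as it stands.
- The arm moves only by the tool jog_arm, never from a script. Its arguments are lists of equal length, an entry for each row: "gripper": the finger opening in mm, from 0 to 91.9; "translation": the shift along the world's x, y, z in units of 25 mm (1.0 is 25 mm), a list of three; "dr": the turn, a rotation vector about the world's x, y, z in units of 5 degrees (1.0 is 5 degrees), a list of three. A call has 1 to 10 rows; each row is the pose to reach, as a shift and turn from the pose commanded when the call began; what a row does not reach only later rows make up. A row lasts 1/12 s, in which the tool goes at most 41.7 mm and 7.16 degrees, less where a joint would pass 70% of its speed; a pose out of reach is approached as far as the arm can. A call with a gripper value outside its range is refused whole. The fingers move at their own pace and stop on an object; the grip force is fixed at half the most. Time passes only in rows, so rows that repeat a pose let the fingers close. It gives the time, the measured TCP pose, the force and the opening at its end, in the units of the state.
- bot.sense(): the state, without advancing time (a new reading comes with each control period).
- get_image(name): name is "scene" or "top" or "wrist"; returns the picture (420x560x3 uint8, red, green, blue); there is no depth.
- get_calibration(name): a dict with "K" (3x3 intrinsics, pixels), "position" and "rotation" of the camera in the world. Camera axes: x right, y up, looking along -z (the intrinsics and any distortion apply to the point x, -y, -z); pixel columns grow to the right and rows downward; lengths in m; the calibration is good to about 2 mm. A picture is of the moment at which its call begins: read the wrist's pose just before it. get_calibration takes no time and is no camera call; for the wrist camera it gives the pose at the moment of the call.
- bot.close_job(): hands the job in, once; it reports no verdict.
The state is a dict: "t": time; "qpos": joint angles; "joint_velocities": joint speeds; "joint_torque": joint torques, N m; "tcp_pos": TCP position; "eef_rot": TCP orientation; "contact_force": force on the tool from outside, world axes, zero at the start; "torque": the same for the moment, N m; "gripper_width": opening from 0.0 (shut) to 1.0 (fully open).
Only numpy, scipy, OpenCV 4.12 (cv2) and the standard library are available. Lean on these libraries where they do the work, as an engineer would, in place of code of your own. Each camera call takes 0.05 s, during which the arm holds its last target.

## Task

Two batches of cut carrots are set to rest: with the fingertips, gently press the cap of the yellow timer well down to start it, and after that the cap of the green timer. Do not touch the blue timer, do not lift, tip or shove any timer, leave everything else where it is, and draw the hand away when both caps are down.

Things in the scene. Friction and masses are not known exactly. Their poses are not given: they have to be found in the camera images.
- yellow_timer: loose round countdown timer, white puck 72 mm across and 32 mm high with a blank grey display on its front; out of its top stands a round yellow press cap, 40 mm across, 14 mm proud of the puck (cap top 46 mm above the table when up). Origin: centre of the underside, z up
- yellow_timer_cap (a joint): how far the yellow cap is pushed down, m: 0 = up, 0.010 = fully down (the top then 36 mm above the table, still 4 mm proud of the puck). No spring: it yields to a steady push of about 3 N, stays where it is left, and runs from 6 mm down; 5 to 10 N is plenty, and 30 N is too much
- yellow_timer_top (a point): centre of the flat top of the yellow cap; goes down with the cap
- green_timer: loose round countdown timer, white puck 72 mm across and 32 mm high with a blank grey display on its front; out of its top stands a round green press cap, 40 mm across, 14 mm proud of the puck (cap top 46 mm above the table when up). Origin: centre of the underside, z up
- green_timer_cap (a joint): how far the green cap is pushed down, m: 0 = up, 0.010 = fully down (the top then 36 mm above the table, still 4 mm proud of the puck). No spring: it yields to a steady push of about 3 N, stays where it is left, and runs from 6 mm down; 5 to 10 N is plenty, and 30 N is too much
- green_timer_top (a point): centre of the flat top of the green cap; goes down with the cap
- blue_timer: loose round countdown timer, white puck 72 mm across and 32 mm high with a blank grey display on its front; out of its top stands a round blue press cap, 40 mm across, 14 mm proud of the puck (cap top 46 mm above the table when up). Origin: centre of the underside, z up
- blue_timer_cap (a joint): how far the blue cap is pushed down, m: 0 = up, 0.010 = fully down (the top then 36 mm above the table, still 4 mm proud of the puck). No spring: it yields to a steady push of about 3 N, stays where it is left, and runs from 6 mm down; 5 to 10 N is plenty, and 30 N is too much
- blue_timer_top (a point): centre of the flat top of the blue cap; goes down with the cap
- tray: bystander: shallow steel tray 192x262x28 mm with three carrot pieces fixed in it, behind the timers; origin under its centre
- jar: bystander: white jar with a red cap, 72 mm across, 121 mm high, left of the timers; origin under its centre
- stamp: bystander: small hand stamp with a red handle, 34x32 mm, 87 mm high, between robot and timers; origin under its centre
- marker: bystander: felt marker, white with a black cap, 131 mm long, 16 mm thick, between robot and timers; origin under its centre
Not all that is in view belongs to the job. Leave any turquoise look-alike of the green_timer alone.

How it is judged:
By the outcome, as a careful person would: the job done as asked, in the order asked, and still so for the second after the job is handed in, with the robot touching nothing.
It also fails if it takes over 43 s, if anything falls off the work surface, if the arm or the gripper's body presses on something with over 40 N, if the wrist force passes 120 N, or if a joint passes its speed limit or range.

## Working session

There is one attempt and no reset: what is moved stays moved. The work goes in short steps, Python scripts to look and compute and a tool call to move; the robot and the scene stay as the last step left them, time stands still between calls to the robot, and variables do not carry over. Pictures are saved under pics/ and viewed, and the job is handed in when it is done.

Besides the shell and the picture viewer there is one more tool, called after "Request:" by a JSON object that holds its "fn" and its "kwargs". jog_arm: Moves the arm, as the interface text tells. Its arguments: {"type":"object","properties":{"gripper":{"type":"array","items":{"type":"number"}},"translation":{"type":"array","items":{"type":"array","items":{"type":"number"}}},"dr":{"type":"array","items":{"type":"array","items":{"type":"number"}}}},"required":["gripper","translation","dr"]}

```bash
mkdir -p pics
python3 - <<'E'
from rig import bot,get_image,get_calibration
import cv2,numpy as np
s=bot.sense();print({k:np.round(v,3) for k,v in s.items()})
for n in("scene","top"):
    cv2.imwrite(f"pics/{n}0.png",get_image(n)[:,:,::-1]);c=get_calibration(n);print(n,c)
E
```

```text
{'t': np.float64(0.0), 'qpos': array([ 1.184,  0.468, -0.012,  1.604,  0.006,  1.071, -0.056]), 'joint_velocities': array([-0.001, -0.   ,  0.001, -0.001,  0.   ,  0.   , -0.001]), 'joint_torque': array([ 0.0000e+00, -5.2058e+01, -1.2000e-02, -2.4376e+01, -5.7000e-02,
        1.7000e-02,  0.0000e+00]), 'tcp_pos': array([ 0.219, -0.611,  0.233]), 'eef_rot': array([ 0.953,  1.354, -0.952]), 'contact_force': array([-0.82 ,  0.855, -0.341]), 'torque': array([0.046, 0.041, 0.008]), 'gripper_width': np.float64(1.001)}
scene {'K': array([[386.41906634,   0.        , 279.11990037],
       [  0.        , 386.41906634, 208.01812199],
       [  0.        ,   0.        ,   1.        ]]), 'position': array([-0.14456186,  0.6103547 ,  0.69465541]), 'rotation': array([ 0.56396169, -0.9038761 , -1.8730715 ])}
top {'K': array([[451.7305624 ,   0.        , 277.14903227],
       [  0.        , 451.7305624 , 213.22943998],
       [  0.        ,   0.        ,   1.        ]]), 'position': array([0.41102551, 0.2661801 , 1.29082218]), 'rotation': array([ 0.10569552, -0.10011759, -1.59626813])}
```

View pics/scene0.png

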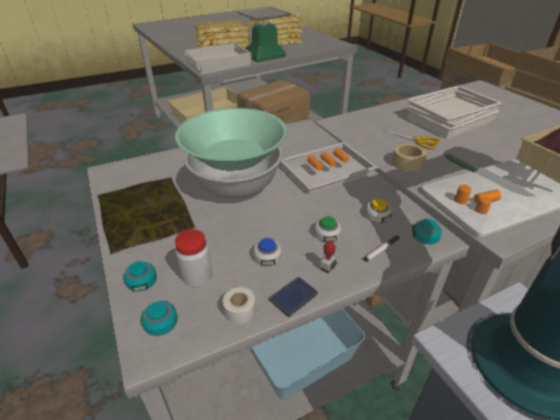

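View pics/top0.png

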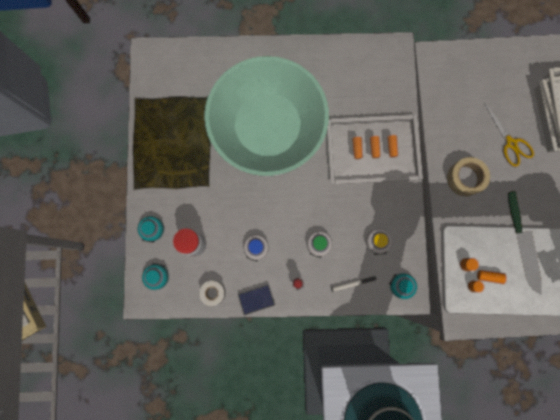

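```bash
cat > h.py <<'E'
import numpy as np,cv2
from scipy.spatial.transform import Rotation as R
from rig import bot,get_image,get_calibration
def ray(c,u,v):
    d=np.linalg.inv(c['K'])@[u,v,1]; return R.from_rotvec(c['rotation']).as_matrix()@(d*[1,-1,-1])
def at(c,u,v,z):
    d=ray(c,u,v);p=c['position'];return p+d*(z-p[2])/d[2]
def proj(c,p):
    q=R.from_rotvec(c['rotation']).as_matrix().T@(np.array(p)-c['position'])*[1,-1,-1];q=c['K']@q;return q[:2]/q[2]
def tri(c1,a,c2,b):
    A=np.zeros((3,3));y=np.zeros(3);D=[]
    for c,(u,v) in((c1,a),(c2,b)):
        d=ray(c,u,v);d/=np.linalg.norm(d);M=np.eye(3)-np.outer(d,d);A+=M;y+=M@c['position'];D.append((c['position'],M))
    x=np.linalg.solve(A,y);return x,[np.linalg.norm(M@(x-p)) for p,M in D]
E
python3 - <<'E'
from h import *
ims={n:cv2.imread(f"pics/{n}0.png") for n in("scene","top")}
cal={n:get_calibration(n) for n in ims}
print('base',proj(cal['top'],[0,0,0]), 'tcp', proj(cal['top'],[.219,-.611,.233]))
seed={'scene':{'y':(379,206),'g':(328,222),'b':(267,245)},'top':{'y':(380,241),'g':(319,243),'b':(256,246)}}
H={'y':(20,35),'g':(50,75),'b':(105,130)}
for k in 'ygb':
    cs={}
    for n in ims:
        hsv=cv2.cvtColor(ims[n],cv2.COLOR_BGR2HSV)
        m=cv2.inRange(hsv,(H[k][0],110,60),(H[k][1],255,255))
        nl,L,st,ce=cv2.connectedComponentsWithStats(m)
        d=np.hypot(*(ce[1:]-seed[n][k]).T)+1e3*(st[1:,4]<25); i=d.argmin()+1
        cs[n]=ce[i]; print(k,n,ce[i].round(1),st[i], at(cal[n],*ce[i],.044).round(4))
    print(k,tri(cal['scene'],cs['scene'],cal['top'],cs['top']))
for n in ims:
    for k in 'yg':
        u,v=seed[n][k]; cr=ims[n][v-45:v+45,u-60:u+60]
        ims[n+k]=0; cv2.imwrite(f"pics/cr_{n}_{k}.png",cv2.resize(cr,None,fx=3,fy=3,interpolation=2)) if 0 else None
rows=[np.hstack([cv2.resize(ims[n][seed[n][k][1]-33:seed[n][k][1]+33,seed[n][k][0]-44:seed[n][k][0]+44],(396,297)) for k in 'yg']) for n in('scene','top')]
cv2.imwrite('pics/crops.png',np.vstack(rows))
for nm,p,z in[('stamp',(297,284),.087),('jar',(186,241),.121),('turq',(403,286),.03),('mk1',(333,289),.008),('mk2',(375,279),.008),('bowl edge',(327,120),.15)]: print(nm,at(cal['top'],*p,z).round(3))
E
```

```text
base [381.92217709 422.47924308] tcp [669.43698563 347.26060588]
y scene [379.  204.3] [372 199  15  12 152] [ 0.484 -0.006  0.044]
y top [380.2 240. ] [373 233  15  15 177] [ 0.4923 -0.0137  0.044 ]
y (array([ 0.49315115, -0.01551525,  0.0343499 ]), [np.float64(0.0004417858817266507), np.float64(0.0004417858817266968)])
g scene [327.8 222.3] [321 217  14  12 133] [0.4821 0.1602 0.044 ]
g top [319.7 242.6] [314 236  13  14 140] [0.4898 0.1533 0.044 ]
g (array([0.49079356, 0.15303982, 0.03461067]), [np.float64(0.000714737771766882), np.float64(0.0007147377717670082)])
b scene [266.7 244.8] [259 238  16  14 179] [0.4771 0.337  0.044 ]
b top [255.3 246.3] [249 240  14  14 155] [0.4845 0.331  0.044 ]
b (array([0.48545901, 0.33232629, 0.03478164]), [np.float64(0.0009276766487444237), np.float64(0.00092767664874451)])Traceback (most recent call last):
  File "<stdin>", line 16, in <module>
RuntimeError: dictionary changed size during iteration
```

Run:
```python
from h import *
ims={n:cv2.imread(f"pics/{n}0.png") for n in("scene","top")}
cal={n:get_calibration(n) for n in ims}
seed={'scene':{'y':(379,206),'g':(328,222),'b':(267,245)},'top':{'y':(380,241),'g':(319,243),'b':(256,246)}}
rows=[np.hstack([cv2.resize(ims[n][seed[n][k][1]-33:seed[n][k][1]+33,seed[n][k][0]-44:seed[n][k][0]+44],(396,297)) for k in 'yg']) for n in('scene','top')]
cv2.imwrite('pics/crops.png',np.vstack(rows))
for nm,p,z in[('stamp',(297,284),.087),('jar',(186,241),.121),('turq',(403,286),.03),('mk1',(333,289),.008),('mk2',(375,279),.008),('bowl edge',(327,120),.15),('basin',(305,165),.15),('tray corner',(330,182),.028)]: print(nm,at(cal['top'],*p,z).round(3))
s=bot.sense(); M=R.from_rotvec(s['eef_rot']).as_matrix();print(M.round(3)); cv2.imwrite('pics/w0.png',get_image('wrist')[:,:,::-1]);c=get_calibration('wrist');print(c, M.T@(c['position']-s['tcp_pos']))
```

```text
stamp [0.38  0.221 0.087]
jar [0.499 0.507 0.121]
turq [ 0.365 -0.072  0.03 ]
mk1 [0.361 0.118 0.008]
mk2 [ 0.386 -0.001  0.008]
bowl edge [0.803 0.131 0.15 ]
basin [0.684 0.193 0.15 ]
tray corner [0.662 0.116 0.028]
[[-0.001  0.941  0.337]
 [ 0.001  0.337 -0.941]
 [-1.    -0.    -0.002]]
{'K': array([[303.24448866,   0.        , 276.6637054 ],
       [  0.        , 303.24448866, 210.06558921],
       [  0.        ,   0.        ,   1.        ]]), 'position': array([ 0.28414377, -0.58765826,  0.3844847 ]), 'rotation': array([-0.21656495,  0.15426233, -1.22088468])} [-0.15174841  0.06947751 -0.0007168 ]
```

View pics/crops.png

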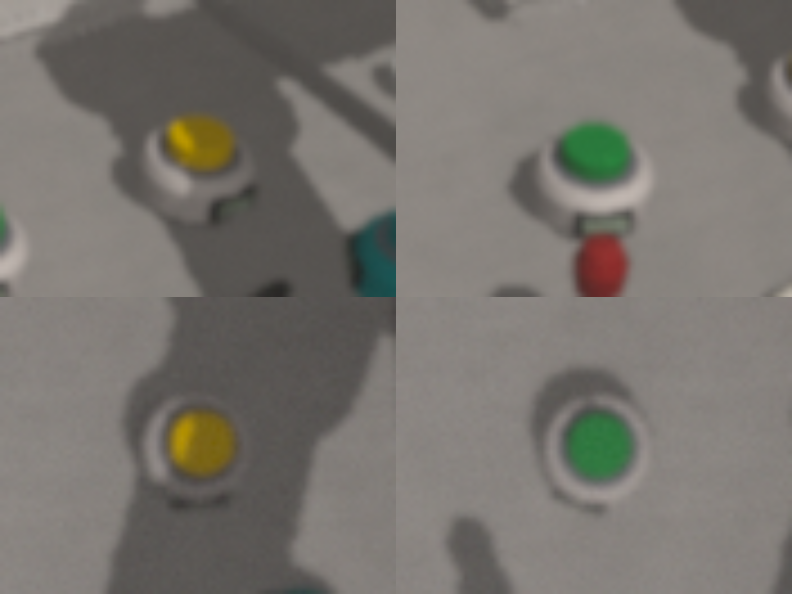

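View pics/w0.png

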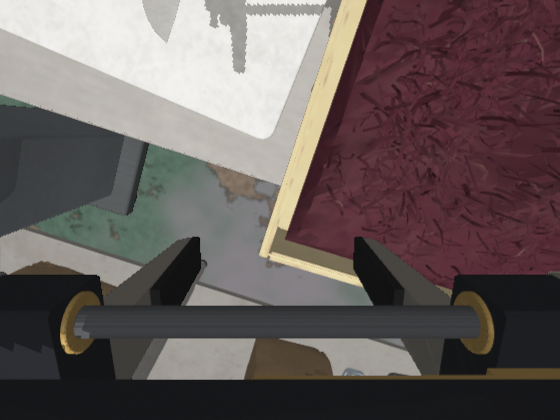

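Request:
{"fn": "jog_arm", "kwargs": {"gripper": [0,0,0,0,0,0,0,0,0,0], "translation": [[0.2,0.6,0.4],[0.6,1.6,0.8],[1.1,2.8,1.0],[1.6,4.0,1.0],[2.2,5.2,1.0],[2.8,6.4,1.0],[3.3,7.6,1.0],[3.9,8.8,1.0],[4.4,10.0,1.0],[5.0,11.2,1.0]], "dr": [[0,0,-0.2],[0,0,-0.5],[0,0,-0.8],[0,0,-1.2],[0,0,-1.6],[0,0,-2.0],[0,0,-2.4],[0,0,-2.8],[0,0,-3.3],[0,0,-3.9]]}}

```text
t: 0.98
tcp_pos: [0.344, -0.3304, 0.2585]
eef_rot: [1.208, 1.21, -1.209]
contact_force: [-0.0, -0.3, 0.6]
gripper_width: 0.295
```

Request:
{"fn": "jog_arm", "kwargs": {"gripper": [0,0,0,0,0,0,0,0,0,0], "translation": [[0.6,1.2,0],[1.1,2.4,0],[1.6,3.6,0],[2.1,4.8,0],[2.6,6.0,0],[3.1,7.2,0],[3.6,8.4,0],[4.0,9.6,0],[4.2,10.6,0],[4.2,10.6,0]], "dr": [[0,0,0],[0,0,0],[0,0,0],[0,0,0],[0,0,0],[0,0,0],[0,0,0],[0,0,0],[0,0,0],[0,0,0]]}}

```text
t: 1.82
tcp_pos: [0.4499, -0.0616, 0.2587]
eef_rot: [1.202, 1.216, -1.199]
contact_force: [0.1, 0.4, -0.5]
gripper_width: 0.001
```

Run:
```python
from h import *
s=bot.sense(); M=R.from_rotvec(s['eef_rot']).as_matrix();print(s['t'],s['tcp_pos'],s['gripper_width'],M.round(3),s['contact_force'].round(2),s['qpos'].round(2))
cv2.imwrite('pics/w1.png',get_image('wrist')[:,:,::-1]);c=get_calibration('wrist')
for p in([.493,-.015,.046],[.491,.153,.046],s['tcp_pos']+M[:,0]*.019):print(proj(c,p))
```

```text
1.8167 [ 0.44987246 -0.06158212  0.25869982] 0.0008070999780658768 [[ 0.001  1.     0.011]
 [ 0.002  0.011 -1.   ]
 [-1.     0.001 -0.002]] [ 0.09  0.42 -0.47] [ 0.41  0.13 -0.38  2.01  0.05  1.01 -1.55]
[236.0855468  154.68695621]
[ 94.36930504 155.21976059]
[273.28474066 250.72495315]
```

View pics/w1.png

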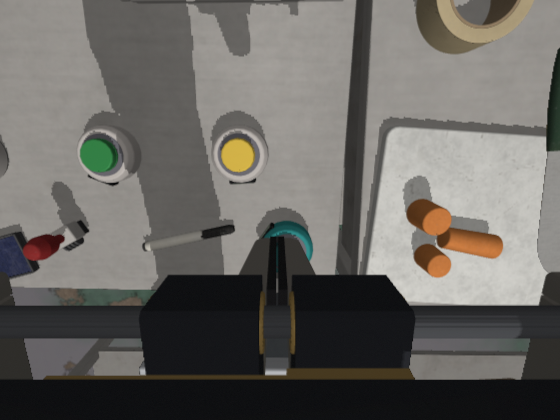

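Run:
```python
from h import *
im=cv2.imread('pics/w1.png');c=get_calibration('wrist');hsv=cv2.cvtColor(im,cv2.COLOR_BGR2HSV)
for k,H,sd,vs in(('y',(20,35),(237,155),(120,150,180)),('g',(50,75),(98,155),(60,90,110))):
  for v in vs:
    m=cv2.inRange(hsv,(H[0],110,v),(H[1],255,255))
    n,L,st,ce=cv2.connectedComponentsWithStats(m);d=np.hypot(*(ce[1:]-sd).T)+1e3*(st[1:,4]<100);i=d.argmin()+1
    print(k,v,ce[i].round(1),st[i],at(c,*ce[i],.046).round(4), st[i][2]*(c['position'][2]-.046)/303)
cv2.imwrite('pics/w1c.png',cv2.resize(im[105:205,60:300],(792,330)))
```

```text
y 120 [237.4 154.9] [221 139  34  33 885] [ 0.4927 -0.0165  0.046 ] 0.04086268713530205
y 150 [237.2 155.3] [221 139  33  33 848] [ 0.4923 -0.0163  0.046 ] 0.03966084339602846
y 180 [237.1 155.3] [222 140  31  32 792] [ 0.4922 -0.0162  0.046 ] 0.037257155917481286
g 60 [ 98.1 155.2] [ 81 139  37  33 939] [0.4911 0.1485 0.046 ] 0.04446821835312282
g 90 [ 96.4 155.5] [ 81 139  32  33 826] [0.4907 0.1506 0.046 ] 0.03845899965675487
g 110 [ 96.  155.6] [ 81 140  31  32 782] [0.4906 0.1512 0.046 ] 0.037257155917481286
```

View pics/w1c.png

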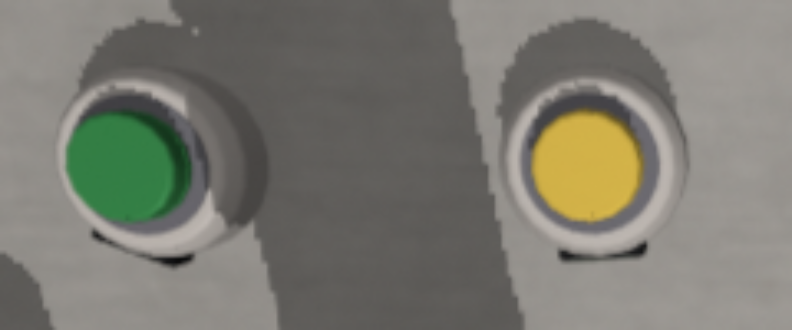

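Request:
{"fn": "jog_arm", "kwargs": {"gripper": [0,0,0,0,0,0,0,0,0,0], "translation": [[0.8,0.9,0],[1.7,1.8,0],[1.7,1.8,-1.0],[1.7,1.8,-2.2],[1.7,1.8,-3.4],[1.7,1.8,-4.6],[1.7,1.8,-5.6],[1.7,1.8,-6.4],[1.7,1.8,-7.0],[1.7,1.8,-7.2]], "dr": [[0,0,0],[0,0,0],[0,0,0],[0,0,0],[0,0,0],[0,0,0],[0,0,0],[0,0,0],[0,0,0],[0,0,0]]}}

```text
t: 2.7
tcp_pos: [0.4897, -0.0235, 0.0761]
eef_rot: [1.205, 1.213, -1.212]
contact_force: [-0.7, 0.1, 0.5]
gripper_width: 0.002
```

Run:
```python
from h import *
print(bot.sense()['tcp_pos'])
im=get_image('wrist')[:,:,::-1];cv2.imwrite('pics/w2.png',im)
cv2.imwrite('pics/s2.png',cv2.resize(get_image('scene')[150:270,290:450,::-1],(800,600)))
```

```text
[ 0.48968206 -0.02347045  0.07613414]
```

View pics/w2.png

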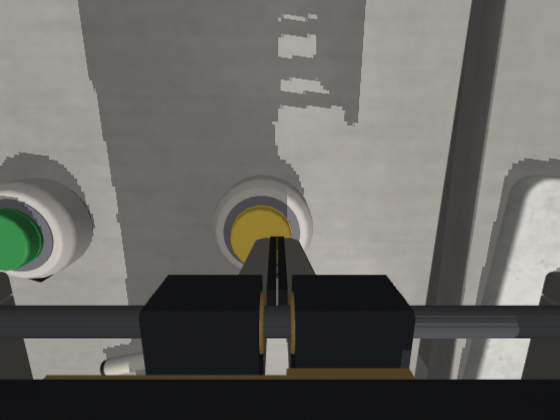

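View pics/s2.png

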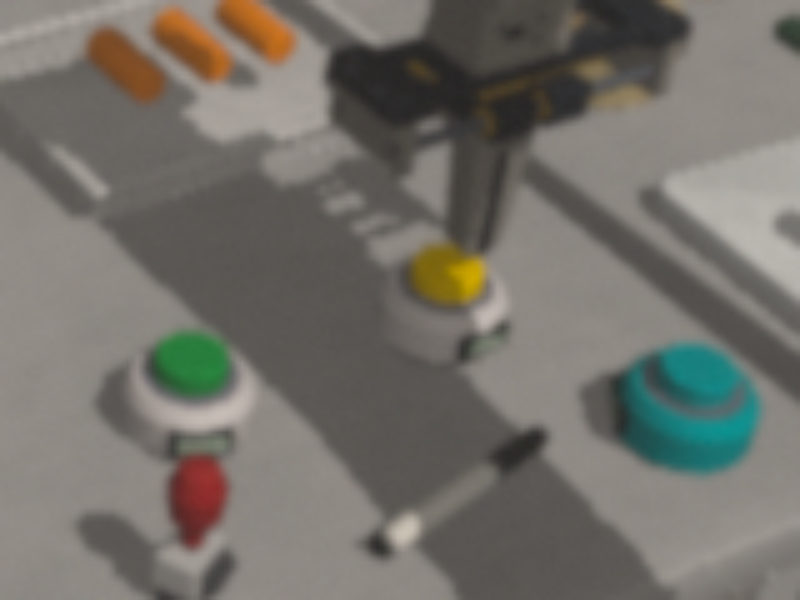

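Request:
{"fn": "jog_arm", "kwargs": {"gripper": [0,0,0,0,0], "translation": [[0.05,0.15,0],[0.1,0.3,0],[0.1,0.3,0],[0.1,0.3,0],[0.1,0.3,0]], "dr": [[0,0,0],[0,0,0],[0,0,0],[0,0,0],[0,0,0]]}}

```text
t: 3.22
tcp_pos: [0.4944, -0.0144, 0.0792]
eef_rot: [1.207, 1.21, -1.206]
contact_force: [0.0, 0.7, 0.7]
gripper_width: 0.005
```

Run:
```python
from h import *
print(bot.sense()['tcp_pos'])
im=get_image('wrist')[:,:,::-1];cv2.imwrite('pics/w3.png',im)
c=get_calibration('wrist');hsv=cv2.cvtColor(im,cv2.COLOR_BGR2HSV)
m=cv2.inRange(hsv,(20,110,100),(35,255,255));ys,xs=np.nonzero(m[180:262,200:330]);xs+=200;ys+=180
print(xs.min(),xs.max(),ys.min()); print(proj(c,[.492,-.016,.046]), proj(c,[.512,-.016,.046]),at(c,277,ys.min(),.046))
```

```text
[ 0.49443    -0.01444332  0.07919899]
245 304 211
[280.15436714 246.67015349] [280.33108596 216.94744802] [ 0.51587645 -0.01388241  0.046     ]
```

View pics/w3.png

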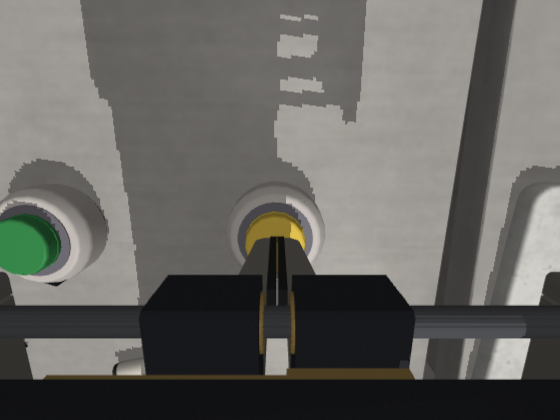

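Request:
{"fn": "jog_arm", "kwargs": {"gripper": [0,0,0,0,0,0,0,0,0,0], "translation": [[0,0,-0.1],[0,0,-0.2],[0,0,-0.3],[0,0,-0.38],[0,0,-0.44],[0,0,-0.5],[0,0,-0.55],[0,0,-0.6],[0,0,-0.64],[0,0,-0.68]], "dr": [[0,0,0],[0,0,0],[0,0,0],[0,0,0],[0,0,0],[0,0,0],[0,0,0],[0,0,0],[0,0,0],[0,0,0]]}}

```text
t: 4.1
tcp_pos: [0.494, -0.0145, 0.0616]
eef_rot: [1.207, 1.211, -1.207]
contact_force: [-1.5, 0.3, 3.2]
gripper_width: 0.004
```

Request:
{"fn": "jog_arm", "kwargs": {"gripper": [0,0,0,0,0,0,0,0], "translation": [[0,0,-0.04],[0,0,-0.08],[0,0,-0.12],[0,0,-0.16],[0,0,-0.19],[0,0,-0.22],[0,0,-0.22],[0,0,-0.22]], "dr": [[0,0,0],[0,0,0],[0,0,0],[0,0,0],[0,0,0],[0,0,0],[0,0,0],[0,0,0]]}}

```text
t: 4.77
tcp_pos: [0.4943, -0.0145, 0.056]
eef_rot: [1.207, 1.211, -1.206]
contact_force: [-0.2, 1.1, -0.9]
gripper_width: 0.003
```

Request:
{"fn": "jog_arm", "kwargs": {"gripper": [0,0,0], "translation": [[0,0,-0.02],[0,0,-0.04],[0,0,-0.04]], "dr": [[0,0,0],[0,0,0],[0,0,0]]}}

```text
t: 5.02
tcp_pos: [0.4943, -0.0145, 0.0554]
eef_rot: [1.207, 1.21, -1.206]
contact_force: [-1.0, 0.0, 5.1]
gripper_width: 0.007
```

Run:
```python
from h import *
print(bot.sense()['tcp_pos'])
cv2.imwrite('pics/s4.png',cv2.resize(get_image('scene')[150:270,290:450,::-1],(800,600)))
```

```text
[ 0.49433973 -0.01445498  0.05541299]
```

View pics/s4.png

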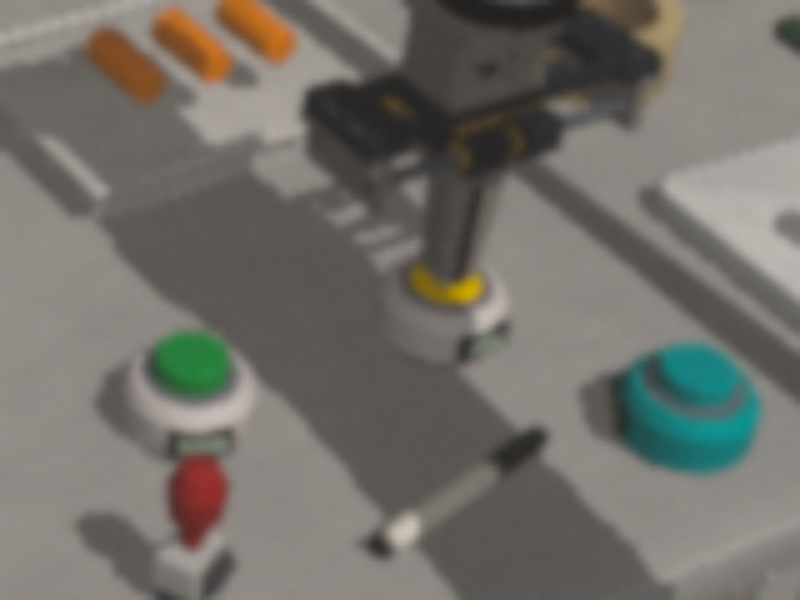

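Request:
{"fn": "jog_arm", "kwargs": {"gripper": [0,0,0,0,0,0,0,0,0,0], "translation": [[0,0,0.3],[0,0,1.0],[0,0,2.0],[0,0.8,2.4],[0,2.0,2.4],[0,3.2,2.4],[0,4.4,2.4],[-0.05,5.6,2.4],[-0.05,6.5,2.4],[-0.05,6.7,2.4]], "dr": [[0,0,0],[0,0,0],[0,0,0],[0,0,0],[0,0,0],[0,0,0],[0,0,0],[0,0,0],[0,0,0],[0,0,0]]}}

```text
t: 5.9
tcp_pos: [0.4924, 0.1578, 0.1158]
eef_rot: [1.205, 1.215, -1.2]
contact_force: [0.3, -1.0, -0.5]
gripper_width: 0.006
```

Request:
{"fn": "jog_arm", "kwargs": {"gripper": [0,0,0,0,0,0], "translation": [[0,0,-0.2],[0,0,-0.6],[0,0,-1.0],[0,0,-1.4],[0,0,-1.4],[0,0,-1.4]], "dr": [[0,0,0],[0,0,0],[0,0,0],[0,0,0],[0,0,0],[0,0,0]]}}

```text
t: 6.4
tcp_pos: [0.4922, 0.1519, 0.0789]
eef_rot: [1.206, 1.211, -1.21]
contact_force: [-0.4, -0.3, 0.8]
gripper_width: 0.004
```

Run:
```python
from h import *
print(bot.sense()['tcp_pos'])
im=get_image('wrist')[:,:,::-1];cv2.imwrite('pics/w5.png',im)
c=get_calibration('wrist');hsv=cv2.cvtColor(im,cv2.COLOR_BGR2HSV)
m=cv2.inRange(hsv,(50,110,60),(75,255,255));ys,xs=np.nonzero(m[180:262,200:350]);xs+=200;ys+=180
print(xs.min(),xs.max(),ys.min()); print(at(c,(xs.min()+xs.max())/2,ys.min(),.046))
```

```text
[0.4921715  0.15191418 0.07892314]
243 302 212
[0.51339508 0.15580923 0.046     ]
```

View pics/w5.png

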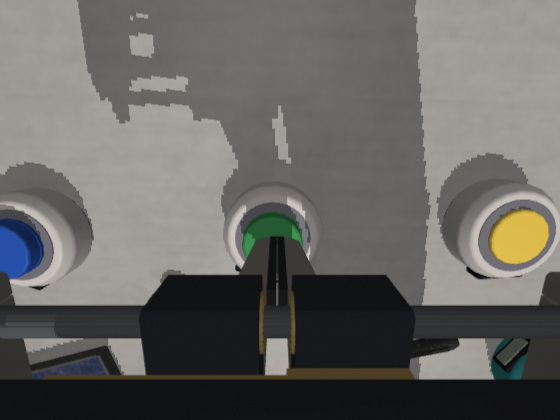

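Request:
{"fn": "jog_arm", "kwargs": {"gripper": [0,0,0,0,0,0,0,0,0,0], "translation": [[0,0.1,-0.1],[0,0.1,-0.2],[0,0.1,-0.3],[0,0.1,-0.38],[0,0.1,-0.44],[0,0.1,-0.5],[0,0.1,-0.55],[0,0.1,-0.6],[0,0.1,-0.64],[0,0.1,-0.68]], "dr": [[0,0,0],[0,0,0],[0,0,0],[0,0,0],[0,0,0],[0,0,0],[0,0,0],[0,0,0],[0,0,0],[0,0,0]]}}

```text
t: 7.28
tcp_pos: [0.4928, 0.1555, 0.0632]
eef_rot: [1.207, 1.211, -1.207]
contact_force: [-1.9, -0.7, 3.1]
gripper_width: 0.007
```

Request:
{"fn": "jog_arm", "kwargs": {"gripper": [0,0,0,0,0,0,0,0], "translation": [[0,0,-0.04],[0,0,-0.08],[0,0,-0.12],[0,0,-0.16],[0,0,-0.19],[0,0,-0.22],[0,0,-0.24],[0,0,-0.24]], "dr": [[0,0,0],[0,0,0],[0,0,0],[0,0,0],[0,0,0],[0,0,0],[0,0,0],[0,0,0]]}}

```text
t: 7.95
tcp_pos: [0.4928, 0.1555, 0.057]
eef_rot: [1.207, 1.211, -1.207]
contact_force: [-0.6, -0.1, 1.1]
gripper_width: 0.004
```

Request:
{"fn": "jog_arm", "kwargs": {"gripper": [0,0,0,0], "translation": [[0,0,-0.02],[0,0,-0.04],[0,0,-0.06],[0,0,-0.06]], "dr": [[0,0,0],[0,0,0],[0,0,0],[0,0,0]]}}

```text
t: 8.28
tcp_pos: [0.4928, 0.1555, 0.0555]
eef_rot: [1.207, 1.211, -1.207]
contact_force: [-0.3, -0.4, 1.7]
gripper_width: 0.006
```

Request:
{"fn": "jog_arm", "kwargs": {"gripper": [0,0,0,0,0,0,0,0,0,0], "translation": [[0,0,0.3],[0,0,1.0],[0,0,2.0],[0,0,3.2],[0,0,4.4],[0,-1.0,5.6],[0,-2.2,6.6],[0,-3.4,7.0],[0,-4.4,7.0],[0,-4.4,7.0]], "dr": [[0,0,0],[0,0,0],[0,0,0],[0,0,0],[0,0,0],[0,0,0],[0,0,0],[0,0,0],[0,0,0],[0,0,0]]}}

```text
t: 9.12
tcp_pos: [0.4933, 0.0398, 0.2318]
eef_rot: [1.211, 1.204, -1.212]
contact_force: [-0.9, -1.0, -0.5]
gripper_width: 0.002
```

Request:
{"fn": "jog_arm", "kwargs": {"gripper": [0,0,0,0,0,0,0,0,0,0], "translation": [[-0.2,-1.0,0],[-0.5,-2.2,0],[-0.8,-3.4,0],[-1.1,-4.6,0],[-1.4,-5.8,0],[-1.7,-7.0,0],[-2.0,-8.0,0],[-2.2,-8.6,0],[-2.2,-8.6,0],[-2.2,-8.6,0]], "dr": [[0,0,0],[0,0,0],[0,0,0],[0,0,0],[0,0,0],[0,0,0],[0,0,0],[0,0,0],[0,0,0],[0,0,0]]}}

```text
t: 9.95
tcp_pos: [0.4378, -0.1692, 0.2306]
eef_rot: [1.208, 1.211, -1.207]
contact_force: [-0.4, 0.2, 0.5]
gripper_width: 0.004
```

Run:
```python
from h import *
print(bot.sense()['tcp_pos'])
a=get_image('scene')[:,:,::-1];b=get_image('top')[:,:,::-1]
o=cv2.imread('pics/scene0.png');p=cv2.imread('pics/top0.png')
f=lambda i,x,y:cv2.resize(i[y:y+75,x:x+200],(800,300))
cv2.imwrite('pics/s6.png',np.vstack([f(o,240,190),f(a,240,190)]))
cv2.imwrite('pics/t6.png',np.vstack([f(p,230,225),f(b,230,225)]))
```

```text
[ 0.4377554  -0.16918141  0.2306021 ]
```

View pics/s6.png

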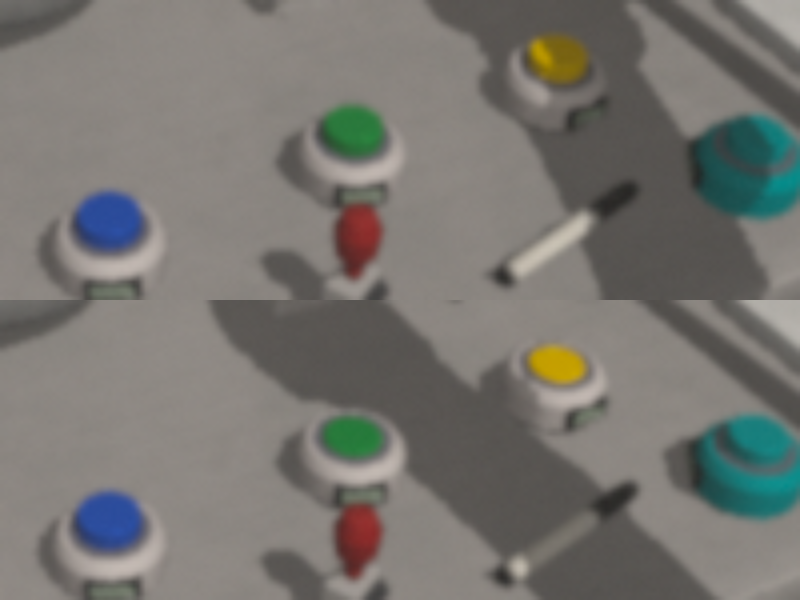

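View pics/t6.png

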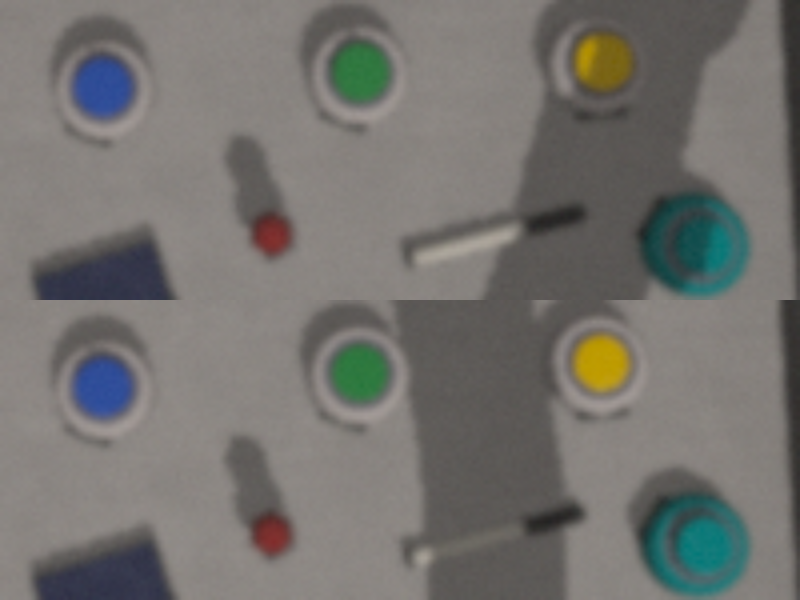

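Before/after crops: the yellow cap (scene pixel about 379,206) and the green cap (328,224) are down. The blue cap, the turquoise look-alikes in view, the stamp and the marker have not moved, and the hand is clear.

```bash
python3 -c "
from rig import bot
print(bot.close_job())"
```

```text
the job is handed in; nothing more can be done
None
```

I pressed the yellow timer's cap down first and then the green one's, using the closed fingertips. I then drew the hand up and away and handed the job in at about 10 s.

- **Cap depth:** judging by the tool height (TCP 55.4 mm at yellow, 55.5 mm at green), both caps went down about 9.5 mm, where 6 mm starts them.
- **Force:** the readings after each step reached at most about 5 N. Force was not recorded between those readings.
- **Last pictures:** the before and after views from the scene and top cameras show both caps low. The pucks, the blue timer, the turquoise look-alike beside the yellow timer, the stamp and the marker are where they were. I did not compare the tray, the jar or the other two look-alikes, but the hand never came down near them.
- **Disagreements:** the two-camera height for the caps came out about 9 mm low, most likely because the sides of the caps shifted their centres in the pictures. I used the wrist camera's positions and the given height instead, and near each cap these agreed to within about 4 mm.

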